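# Lift a capsule tray onto the balance with a tray lifter

### The job

Weigh the filled capsule tray: take the tray lifter by its upright black grip, slide its blade under the tray, lift the tray level and set it down on the middle of the balance's pan. Draw the lifter out, leaving the tray standing on the pan, and set the lifter down flat on the worktop. Do not touch the tray itself with the gripper, do not tip it, and leave the brown bottle and the white jar where they stand.

Things in the scene. Friction and masses are not known exactly. Their poses are not given: they have to be found in the camera images.
- capsule_tray: Loose flat metal tray with white capsules on top, 110 (x) x 116 (y) x 27 mm, 0.1 to 0.21 kg. Two runners, 8 mm wide, 14 mm high, lie along its x under its +y and -y edges (inner faces at y = +-50 mm), so a gap 100 mm wide and 14 mm high runs under it from end to end along x. Origin: centre of its underside (at the runners' feet), z up. Its -x end faces the robot, yaw within 0.3 rad.
- lifter: Loose steel tray lifter, 0.22 kg, blade flat on the worktop, yaw within 0.4 rad. Blade 3 mm thick, 70 mm wide, from x = -95 to +66 mm (tip, goes under the tray; 46 mm wide beyond +57). A 22 mm high stop across it has its front face at x = -60 mm: a tray pushed up to it lies centred on the blade. Behind it, at x = -80, y = 0, a stem bears the black grip. Origin: on the blade's underside, z up.
- lifter_grip (a point): Point in the lifter's upright black grip at (-80, 0, 115) mm of the lifter's frame. The grip is a block 18 mm (lifter's x) x 24 mm (lifter's y), from 65 to 135 mm above the blade's underside.
- pan_centre (a point): Centre of the top face of the balance's flat square steel pan (200 x 200 mm), 96 mm above the worktop; z up, axes along the pan's sides. The balance is fixed, 256 mm wide (y), and reaches from 208 mm in front of this point (-x, sloped key panel, lower than the pan) to 154 mm behind it.
- bottle: Brown glass bottle, 64 mm across, 135 mm tall, loose; bystander. Origin: centre of its underside.
- jar: White ointment jar with lid, 81 mm across, 75 mm tall, loose; bystander. Origin: centre of its underside.
There are look-alikes about, which are no part of the job. What is meant by the capsule_tray is not turquoise, and is the larger of those in its own colour.

How it is judged:
On the way, in this order (a step that is already met when the one before it is completed fails the run):
1. the tray is carried on the lifter's blade, its underside at least 40 mm above the worktop (height (world z) of capsule_tray above 0.04 m and contact force between capsule_tray and lifter above 0.3 N), for 0.2 s.
2. the tray stands on the pan, within 40 mm of its centre, with the blade still under it (horizontal distance between capsule_tray and pan_centre below 0.04 m and z of capsule_tray in the frame of pan_centre below 0.004 m and horizontal distance between lifter and capsule_tray below 0.06 m), for 0.1 s.
At the end, for the whole second after the job is handed in: The tray stands flat and at rest on the pan on its runners, its centre within 40 mm of the pan's centre (horizontally), not touching the lifter; the lifter stands at rest with its blade flat on the worktop (tilt under 0.06 rad), let go (horizontal distance between capsule_tray and pan_centre below 0.04 m and z of capsule_tray in the frame of pan_centre between -0.005 and 0.005 m and angle between each of capsule_tray, lifter's own z axis and vertical below 0.06 rad and linear speed of each of capsule_tray, lifter below 0.02 m/s and contact force between capsule_tray and lifter below 0.05 N and height (world z) of lifter below 0.006 m).
It fails at once if the gripper or arm touches the tray (contact force between any of the fingers, the arm and capsule_tray above 0.5 N).
It fails at once if the tray is tipped by more than 0.35 rad (20 degrees) (angle between capsule_tray's own z axis and vertical above 0.35 rad).
It fails at once if the bottle or the jar is moved by more than 30 mm (distance of any of bottle, jar from where it was at the start of the episode above 0.03 m).
It also fails if it takes over 72 s, if anything falls off the work surface, if the arm or the gripper's body presses on something with over 40 N, if the wrist force passes 120 N, or if a joint passes its speed limit or range.

### The arm

A 6-joint arm with a two-finger parallel gripper is mounted at the origin on a cart in front of the work surface, level with it; the furniture and walls round the work are solid. World frame = base frame: x ahead of the robot, y to its left, z up, the work surface at z = 0. Lengths are in m, angles in rad, forces in N, time in s.
With the tool pointing down it reaches from about 0.375 to 0.925 m from the base axis. Payload 5.7 kg.
Tool frame: the origin (TCP) lies between the finger pads; the fingertips stand 11 mm ahead of it and the grasp point (between the pads) lies 8 mm behind it (bot.nose_length is the distance from the TCP to the fingertips, in m); z points along the fingers, y is the line along which they close (so a half turn about z gives the same grasp; the last joint's range is limited). The gripper opens to 88 mm and grips with 3 to 60 N. Pads are 20 mm wide; open, the fingers measure 115 mm over their backs; the gripper's body (75 mm by 178 mm) begins 61 mm behind the grasp point.
Start: joints at [-1.433, 0.359, 1.51, -0, 1.272, -0.115], TCP at [0.15, -0.581, 0.234] pointing down, gripper open.
Joint ranges: [-2.97, 2.97], [-1.01, 2.36], [0.21, 2.38], [-0.96, 4.11], [0.2, 2.71], [-2.98, 2.98]. Speed limits (rad/s): [2.39, 2.39, 3.14, 3.14, 3.14, 3.14].

### API

Orientations are given as a 3x3 rotation matrix whose columns are the frame's x, y, z axes.
In Python, from plant import sensors, read_camera, job, look_for, regions_of, landmark_of, bot gives the robot as it stands.
- The arm moves only by the tool send_rows, never from a script. Its arguments are lists of equal length, an entry for each row: "grip": the closure, from 0 (fully open) to 1 (shut); "slide": the shift along the tool's x, y, z in m, a list of three; "yaw": the turn about the tool's z in rad. A call has 1 to 20 rows; each row shifts and turns the commanded pose from where the row before left it, along the tool's axes as they then stand; what a row does not reach is not made up. A row lasts 1/8 s, in which the tool goes at most 62.5 mm and 10.7 degrees, less where a joint would pass 70% of its speed; a pose out of reach is approached as far as the arm can. A call is refused whole if a number of a shift passes 0.0625 or a number of a turn 0.188, either way. A call with a gripper value outside its range is refused whole. The fingers move at their own pace and stop on an object; "newtons" is the grip in N (left out, the last holds). Time passes only in rows, so rows that do not move let the fingers close. It gives the time, the measured TCP pose, the force, the opening and the grip force at its end, in the units of the state.
- sensors.sense(): the state, without advancing time (a new reading comes with each control period).
- read_camera(name): name is "scene" or "top" or "wrist"; returns a dict with "frame" (480x640x3 uint8, blue, green, red), "fx", "fy", "cx", "cy" (pixels), "camera_from_world" (4x4, takes a point from world to camera coordinates); the wrist camera has in their place "tool_from_camera" (4x4, takes a point from camera to tool coordinates, whose origin is the TCP and whose axes are the flange's). Camera axes: x right, y down, z forward; pixel columns grow to the right and rows downward; lengths in m; the calibration is good to about 2 mm. A picture is of the moment at which its call begins: read the wrist's pose just before it. There is no depth.
- job.finish_job(): hands the job in; it is judged then, once.
Trained networks look in the newest picture that a camera, given by its name, has taken for a name from the list of things; names that differ only in an ending like _2 or _b are one class to them, and where a whole thing is asked for, a point or a joint stands for the part that bears it (a point fixed in the world has none). Each returns a list of dicts, best first, with "p" (0 to 1); they miss things now and then, are a little off and sometimes report something else, mostly with a low value. They report only what shows in the picture. A call takes as long as a camera call. They do not tell look-alikes from the thing itself.
- look_for(thing, camera): "box" ([left, top, right, bottom] as shares, 0 to 1, of the picture: columns of its width, rows of its height, round what is visible of it).
- regions_of(thing, camera): "mask" (480x640 bool, what is visible of it) and "box" ([left, top, right, bottom] as shares, 0 to 1, of the picture: columns of its width, rows of its height, round what is visible of it).
- landmark_of(thing, camera): "position" ([column, row] as shares, 0 to 1, of the picture: columns of its width, rows of its height: a listed point, or the origin of a listed thing).
The state is a dict: "time": time; "qpos": joint angles; "qd": joint speeds; "joint_torque": joint torques, N m; "tcp_pos": TCP position; "tcp_rot": TCP orientation; "force": force on the tool from outside, world axes, zero at the start; "moment": the same for the moment, N m; "width": finger opening in m; "grasp_force": force on a finger pad.
Only numpy, scipy, OpenCV 4.12 (cv2) and the standard library are available. Lean on these libraries where they do the work, as an engineer would, in place of code of your own. Each camera call takes 0.05 s, during which the arm holds its last target. There are 200 camera calls.

## Working session

There is one attempt and no reset: what is moved stays moved. The work goes in short steps, Python scripts to look and compute and a tool call to move; the robot and the scene stay as the last step left them, time stands still between calls to the robot, and variables do not carry over. Pictures are saved under pics/ and viewed, at most 10 in all, crops included, and the job is handed in when it is done.

Besides the shell and the picture viewer there is one more tool, called after "Request:" as name([rows], argument=value, ...), one row to a line, values as JSON. send_rows: Moves the arm, as the interface text tells. Its arguments: {"type":"object","properties":{"grip":{"type":"array","items":{"type":"number"}},"slide":{"type":"array","items":{"type":"array","items":{"type":"number"}}},"yaw":{"type":"array","items":{"type":"number"}},"newtons":{"type":"number"}},"required":["grip","slide","yaw"]}

```bash
mkdir -p pics; ls
cat > h.py <<'E'
import numpy as np, cv2
from plant import sensors, read_camera, job, look_for, regions_of, landmark_of, bot
def ray(c,u,v,s=None):
    d=np.array([(u-c['cx'])/c['fx'],(v-c['cy'])/c['fy'],1.])
    if 'camera_from_world' in c:
        T=np.linalg.inv(c['camera_from_world'])
    else:
        W=np.eye(4);W[:3,:3]=s['tcp_rot'];W[:3,3]=s['tcp_pos'];T=W@np.array(c['tool_from_camera'])
    return T[:3,3],T[:3,:3]@d
def at(c,u,v,z,s=None):
    o,d=ray(c,u,v,s); return (o+d*(z-o[2])/d[2])
E
python3 - <<'E'
from h import *
s=sensors.sense();print(s['time'],s['tcp_rot'])
Z=dict(capsule_tray=0,lifter=0,lifter_grip=.115,pan_centre=.096,bottle=0,jar=0)
for n in ['scene','top']:
    c=read_camera(n);cv2.imwrite(f'pics/{n}0.png',c['frame'])
    print(n, np.linalg.inv(c['camera_from_world'])[:3,3].round(2))
    for k,z in Z.items():
        for r in landmark_of(k,n)[:4]:
            u,v=np.array(r['position'])*[640,480]
            print(k,round(r['p'],2),int(u),int(v),at(c,u,v,z).round(3))
E
```

```text
pics
0.0 [[ 9.68210574e-01  2.50136424e-01 -2.33174519e-04]
 [ 2.50136428e-01 -9.68208894e-01  1.81796655e-03]
 [ 2.28978010e-04 -1.81849988e-03 -9.99998320e-01]]
scene [-0.13  0.67  1.19]
capsule_tray 0.8 341 292 [0.433 0.133 0.   ]
capsule_tray 0.76 356 249 [ 0.53  -0.016  0.   ]
capsule_tray 0.75 266 288 [0.593 0.305 0.   ]
lifter 0.95 304 254 [0.621 0.13  0.   ]
lifter_grip 0.94 319 248 [0.54  0.134 0.115]
pan_centre 0.81 416 189 [ 0.544 -0.299  0.096]
bottle 0.59 270 249 [0.712 0.205 0.   ]
jar 0.86 251 373 [0.388 0.493 0.   ]
jar 0.53 417 191 [ 0.595 -0.38   0.   ]
top [0.44 0.09 1.39]
capsule_tray 0.94 361 263 [ 0.524 -0.016  0.   ]
capsule_tray 0.87 309 296 [0.439 0.132 0.   ]
capsule_tray 0.86 248 239 [0.6   0.295 0.   ]
lifter 0.59 304 230 [0.621 0.141 0.   ]
lifter_grip 0.75 304 254 [0.544 0.138 0.115]
pan_centre 0.86 469 252 [ 0.538 -0.285  0.096]
bottle 0.81 281 200 [ 0.709  0.201 -0.   ]
jar 0.72 173 319 [0.387 0.505 0.   ]
```

View pics/scene0.png

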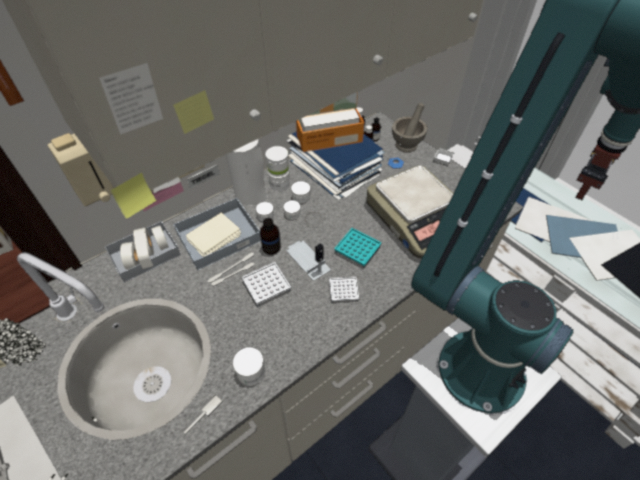

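View pics/top0.png

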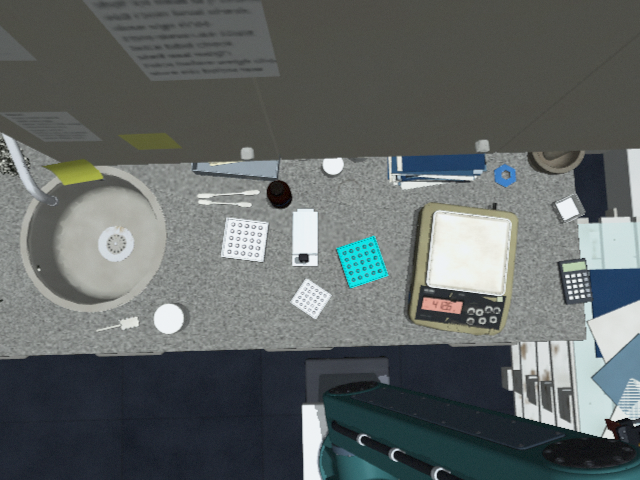

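The scene view shows two white trays and one turquoise tray. The larger white tray is at (266,288), and at (245,240) in the top view, next to the bottle at (279,193). The lifter is at (304,235) with its grip nearest the robot, and the balance is at (468,252). Next I'll measure the yaws.

Run:
```python
from h import *
def rect(c,m,z,lab):
    ys,xs=np.nonzero(m); P=np.array([at(c,u,v,z)[:2] for u,v in zip(xs,ys)],np.float32)
    (cx,cy),(w,h),a=cv2.minAreaRect(P); print(lab,'c',round(cx,3),round(cy,3),'wh',round(w,3),round(h,3),'ang',round(np.deg2rad(a),3), 'mod90',round((np.deg2rad(a)+np.pi/4)%(np.pi/2)-np.pi/4,3))
for n in ['top','scene']:
    c=read_camera(n)
    for k,z in [('capsule_tray',.022),('lifter',.003),('pan_centre',.096)]:
        for r in regions_of(k,n)[:3]: rect(c,r['mask'],z,(n,k,round(r['p'],2)))
    f=c['frame'].astype(int)
    if n=='top':
        # white pan
        g=cv2.inRange(c['frame'],(190,200,200),(255,255,255)); _,L,S,C=cv2.connectedComponentsWithStats(g)
        for i in range(1,len(S)):
            if S[i][4]>400: rect(c,L==i,.096 if C[i][0]>400 else .003,('white',C[i].round()))
```

```text
('top', 'capsule_tray', 0.9) c 0.529 -0.013 wh 0.119 0.112 ang 0.302 mod90 0.302
('top', 'capsule_tray', 0.74) c 0.599 0.304 wh 0.119 0.111 ang 1.418 mod90 -0.153
('top', 'capsule_tray', 0.67) c 0.432 0.129 wh 0.083 0.08 ang 0.95 mod90 -0.621
('top', 'lifter', 0.77) c 0.603 0.141 wh 0.072 0.156 ang 1.539 mod90 -0.031
('top', 'pan_centre', 0.74) c 0.505 -0.266 wh 0.264 0.346 ang 1.409 mod90 -0.162
('top', 'pan_centre', 0.73) c 0.394 0.484 wh 0.093 0.076 ang 1.543 mod90 -0.028
('white', array([635., 183.])) c 0.669 -0.717 wh 0.028 0.257 ang 1.481 mod90 -0.09
('white', array([305., 231.])) c 0.62 0.138 wh 0.067 0.123 ang 1.546 mod90 -0.025
('white', array([469., 253.])) c 0.539 -0.285 wh 0.201 0.2 ang 1.413 mod90 -0.158
('white', array([618., 242.])) c 0.556 -0.668 wh 0.078 0.132 ang 1.564 mod90 -0.007
('white', array([244., 239.])) c 0.602 0.308 wh 0.117 0.111 ang 1.416 mod90 -0.154
('white', array([590., 245.])) c 0.553 -0.594 wh 0.049 0.127 ang 1.568 mod90 -0.003
('white', array([115., 244.])) c 0.603 0.666 wh 0.095 0.095 ang 1.541 mod90 -0.03
('white', array([311., 298.])) c 0.434 0
[... 159 characters left out ...]
39 0.52 wh 0.077 0.079 ang 1.567 mod90 -0.004
('white', array([589., 387.])) c 0.215 -0.575 wh 0.079 0.267 ang 1.571 mod90 -0.0
('white', array([561., 375.])) c 0.202 -0.497 wh 0.214 0.036 ang 0.004 mod90 0.004
('white', array([311., 442.])) c 0.052 0.134 wh 0.193 0.049 ang 0.0 mod90 0.0
('scene', 'capsule_tray', 0.96) c 0.429 0.126 wh 0.084 0.084 ang 0.96 mod90 -0.611
('scene', 'capsule_tray', 0.78) c 0.595 0.301 wh 0.123 0.118 ang 1.419 mod90 -0.151
('scene', 'capsule_tray', 0.62) c 0.526 -0.019 wh 0.133 0.129 ang 0.282 mod90 0.282
('scene', 'lifter', 0.91) c 0.597 0.116 wh 0.108 0.158 ang 1.496 mod90 -0.075
('scene', 'pan_centre', 0.58) c 0.479 -0.245 wh 0.285 0.345 ang 1.394 mod90 -0.177
```

Request:
send_rows([
  [0.028,-0.03,0],
  [0.028,-0.03,0],
  [0.028,-0.03,0],
  [0.028,-0.03,0],
  [0.028,-0.03,0],
  [0.028,-0.03,0],
  [0.028,-0.03,0],
  [0.028,-0.03,0],
  [0.028,-0.03,0],
  [0.028,-0.03,0],
  [0.028,-0.03,0],
  [0.028,-0.03,0],
  [0.028,-0.03,0],
  [0.028,-0.03,0],
  [0.028,-0.03,0],
  [0.028,-0.03,0],
  [0.028,-0.03,0],
  [0.028,-0.03,0],
  [0.028,-0.03,0],
  [0.028,-0.03,0],
], grip=[0,0,0,0,0,0,0,0,0,0,0,0,0,0,0,0,0,0,0,0], yaw=[0,0,0,0,0,0,0,0,0,0,0,0,0,0,0,0,0,0,0,0])

```text
time: 3.6
tcp_pos: [0.5428, 0.1414, 0.2338]
tcp_rot: [[0.968, 0.25, 0.0], [0.25, -0.968, 0.0], [0.0, 0.0, -1.0]]
force: [-0.5, 0.2, -0.1]
width: 0.0881
grasp_force: 0.0
```

Request:
send_rows([
  [0,0,0],
  [0,0,0],
  [0,0,0],
  [0,0,0],
  [0,0,0],
  [0,0,0],
  [0,0,0],
  [0,0,0],
  [0,0,0],
  [0,0,0],
  [0,0,0],
], grip=[0,0,0,0,0,0,0,0,0,0,0], yaw=[-0.129,-0.129,-0.129,-0.129,-0.129,-0.129,-0.129,-0.129,-0.129,-0.129,0])

```text
time: 4.97
tcp_pos: [0.5422, 0.1401, 0.2337]
tcp_rot: [[0.029, 1.0, 0.0], [1.0, -0.029, 0.0], [0.0, 0.0, -1.0]]
force: [1.5, -0.6, -0.1]
width: 0.088
grasp_force: 0.0
```

```bash
cat >> h.py <<'E'
def tool(s,w): return (np.array(s['tcp_rot']).T@np.asarray(w)).round(4)
def ang(s): R=np.array(s['tcp_rot']); return np.arctan2(R[1,1],R[0,1])
def rect(c,m,z,lab,s=None):
    ys,xs=np.nonzero(m); P=np.array([at(c,u,v,z,s)[:2] for u,v in zip(xs,ys)],np.float32)
    (cx,cy),(w,h),a=cv2.minAreaRect(P); print(lab,'c',round(cx,3),round(cy,3),'wh',round(w,3),round(h,3),'mod90',round((np.deg2rad(a)+np.pi/4)%(np.pi/2)-np.pi/4,3))
E
python3 - <<'E'
from h import *
s=sensors.sense();print(s['time'],s['tcp_pos'],'yang',ang(s),s['qpos'])
c=read_camera('wrist');cv2.imwrite('pics/w1.png',c['frame'])
for k,z in [('capsule_tray',.022),('lifter',.003),('lifter_grip',.135)]:
    for r in regions_of(k,'wrist')[:3]: rect(c,r['mask'],z,(k,round(r['p'],2)),s)
for k,z in [('capsule_tray',0),('lifter',0),('lifter_grip',.115)]:
    for r in landmark_of(k,'wrist')[:3]:
        u,v=np.array(r['position'])*[640,480]; print(k,r['p'],u,v,at(c,u,v,z,s))
E
```

```text
4.975 [0.54220867 0.14010279 0.23373659] yang -0.029142236914868207 [1.29446194e-01 3.01429178e-01 1.59753820e+00 1.13023858e-04
 1.24253328e+00 1.58551993e-01]
('capsule_tray', 0.76) c 0.436 0.129 wh 0.088 0.078 mod90 -0.618
('capsule_tray', 0.72) c 0.528 -0.013 wh 0.119 0.12 mod90 0.287
('capsule_tray', 0.66) c 0.599 0.295 wh 0.104 0.112 mod90 -0.152
('lifter', 0.61) c 0.603 0.126 wh 0.096 0.163 mod90 -0.03
('lifter_grip', 0.73) c 0.583 0.159 wh 0.062 0.105 mod90 -0.039
capsule_tray 0.68 228.79999999999998 223.296 [0.43946599 0.12828851 0.        ]
capsule_tray 0.67 369.984 49.584 [0.60105467 0.30393461 0.        ]
lifter 0.84 382.528 210.912 [0.61819188 0.13752999 0.        ]
lifter_grip 0.56 308.48 239.71200000000002 [0.53527304 0.14009049 0.115     ]
```

View pics/w1.png

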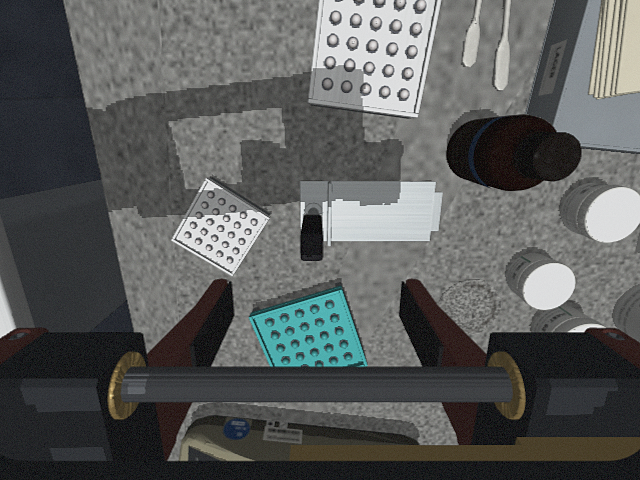

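The wrist view shows the lifter's black grip at (311,235), centred between the fingers, with the larger white tray at (375,45) and the bottle at (510,150). I'll descend and grip.

Request:
send_rows([
  [0,0,0.032],
  [0,0,0.032],
  [0,0,0.032],
  [0,0,0.031],
  [0,0,0],
  [0,0,0],
  [0,0,0],
  [0,0,0],
  [0,0,0],
  [0,0,0],
  [0,0,0],
  [0,0,0],
], grip=[0,0,0,0,0.3,0.6,0.9,0.9,0.9,0.9,0.9,0.9], yaw=[0,0,0,0,0,0,0,0,0,0,0,0], newtons=55)

```text
time: 6.82
tcp_pos: [0.5413, 0.1401, 0.1066]
tcp_rot: [[0.028, 1.0, -0.002], [1.0, -0.028, -0.0], [-0.0, -0.002, -1.0]]
force: [-3.4, 0.4, 3.1]
width: 0.0179
grasp_force: 55.0
```

Request:
send_rows([
  [0,0,-0.01],
  [0,0,-0.025],
  [0,0,-0.025],
  [0.024,-0.02,0],
  [0.024,-0.02,0],
  [0.024,-0.02,0],
  [0.024,-0.02,0],
  [0.024,-0.02,0],
  [0.024,-0.02,0],
  [0.024,-0.02,0],
  [0.024,-0.02,0],
  [0,0,0],
  [0,0,0],
  [0,0,0],
  [0,0,0],
  [0,0,0],
], grip=[0.9,0.9,0.9,0.9,0.9,0.9,0.9,0.9,0.9,0.9,0.9,0.9,0.9,0.9,0.9,0.9], yaw=[0,0,0,0,0,0,0,0,0,0,0,0.06,0.066,0,0,0])

```text
time: 8.82
tcp_pos: [0.3878, 0.3364, 0.1668]
tcp_rot: [[0.153, 0.988, 0.0], [0.988, -0.153, 0.0], [0.0, 0.0, -1.0]]
force: [-0.7, -0.2, -2.5]
width: 0.0179
grasp_force: 55.0
```

```bash
cat > look.py <<'E'
from h import *
import sys
z0=float(sys.argv[1]); name=sys.argv[2]
s=sensors.sense();print(s['time'],np.round(s['tcp_pos'],4),'yang',round(ang(s),4),s['width'],np.round(s['force'],2),np.round(s['moment'],2))
for n in ['wrist','top']:
    s=sensors.sense();c=read_camera(n);cv2.imwrite(f'pics/{name}_{n}.png',c['frame'])
    for k,z in [('capsule_tray',.022),('lifter',z0)]:
        for r in regions_of(k,n)[:3]: rect(c,r['mask'],z,(n,k,round(r['p'],2)),s)
    for k,z in [('capsule_tray',0),('lifter',z0),('lifter_grip',z0+.115)]:
        for r in landmark_of(k,n)[:3]:
            u,v=np.array(r['position'])*[640,480]; print(n,k,round(r['p'],2),int(u),int(v),at(c,u,v,z,s).round(3))
E
python3 look.py .06 a
```

```text
8.825 [0.3878 0.3364 0.1668] yang -0.1536 0.017934273484620192 [-0.69 -0.16 -2.48] [-0.03 -0.05 -0.01]
('wrist', 'capsule_tray', 0.95) c 0.598 0.303 wh 0.121 0.124 mod90 -0.155
('wrist', 'capsule_tray', 0.64) c 0.553 0.05 wh 0.03 0.045 mod90 0.427
('wrist', 'lifter', 0.87) c 0.446 0.289 wh 0.147 0.166 mod90 -0.155
('wrist', 'lifter', 0.26) c 0.641 0.238 wh 0.014 0.049 mod90 0.118
wrist capsule_tray 0.64 540 224 [0.601 0.304 0.   ]
wrist lifter 0.88 417 243 [0.467 0.324 0.06 ]
wrist lifter_grip 0.6 312 317 [0.386 0.336 0.175]
('top', 'capsule_tray', 0.81) c 0.527 -0.013 wh 0.117 0.116 mod90 0.306
('top', 'capsule_tray', 0.8) c 0.599 0.304 wh 0.124 0.114 mod90 -0.165
('top', 'capsule_tray', 0.63) c 0.433 0.129 wh 0.083 0.078 mod90 -0.616
('top', 'lifter', 0.57) c 0.453 0.329 wh 0.073 0.163 mod90 -0.141
('top', 'lifter', 0.22) c 0.713 0.203 wh 0.078 0.061 mod90 0.436
top capsule_tray 0.88 309 298 [0.434 0.131 0.   ]
top capsule_tray 0.68 360 258 [ 0.539 -0.014  0.   ]
top capsule_tray 0.59 246 239 [0.601 0.3   0.   ]
top lifter 0.76 234 287 [0.467 0.325 0.06 ]
top lifter_grip 0.8 222 320 [0.387 0.337 0.175]
```

View pics/a_wrist.png

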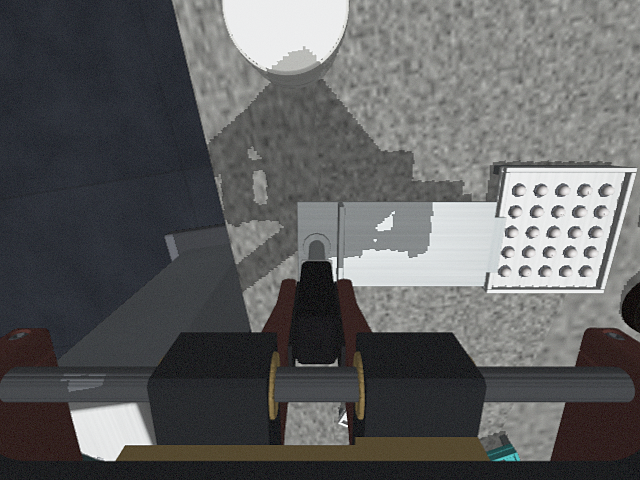

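The wrist view shows the blade level, at (300-505, 245), in line with the tray at (563,228) and clear of the jar at (285,40). I'll lower it to about 4 mm and start sliding it under.

Request:
send_rows([
  [0,0,0.02],
  [0,0,0.02],
  [0,0,0.011],
  [0,0,0.005],
  [0,0,0],
  [0,0.01,0],
  [0,0.01,0],
  [0,0.01,0],
  [0,0,0],
], grip=[0.9,0.9,0.9,0.9,0.9,0.9,0.9,0.9,0.9], yaw=[0,0,0,0,0,0,0,0,0])

```text
time: 10.55
tcp_pos: [0.4187, 0.3319, 0.1109]
tcp_rot: [[0.154, 0.988, 0.001], [0.988, -0.154, 0.001], [0.001, 0.001, -1.0]]
force: [-0.4, 0.3, -2.3]
width: 0.0179
grasp_force: 55.0
```

```bash
python3 look.py .004 b
```

```text
10.55 [0.4187 0.3319 0.1109] yang -0.155 0.017854966384500726 [-0.38  0.31 -2.3 ] [-0.02  0.04 -0.07]
('wrist', 'capsule_tray', 0.86) c 0.41 0.166 wh 0.038 0.023 mod90 -0.158
('wrist', 'capsule_tray', 0.82) c 0.598 0.303 wh 0.121 0.124 mod90 -0.15
('wrist', 'lifter', 0.58) c 0.47 0.285 wh 0.148 0.152 mod90 -0.169
wrist capsule_tray 0.9 544 241 [0.6   0.304 0.   ]
wrist lifter 0.89 416 244 [0.497 0.319 0.004]
wrist lifter 0.45 240 15 [0.394 0.496 0.004]
wrist lifter_grip 0.89 314 315 [0.417 0.332 0.119]
('top', 'capsule_tray', 0.91) c 0.598 0.304 wh 0.12 0.113 mod90 -0.153
('top', 'capsule_tray', 0.64) c 0.433 0.129 wh 0.08 0.078 mod90 -0.621
('top', 'capsule_tray', 0.58) c 0.528 -0.014 wh 0.117 0.114 mod90 0.293
('top', 'lifter', 0.8) c 0.473 0.325 wh 0.068 0.146 mod90 -0.155
top capsule_tray 0.81 248 240 [0.599 0.295 0.   ]
top capsule_tray 0.66 362 261 [ 0.531 -0.019  0.   ]
top capsule_tray 0.57 308 298 [0.434 0.134 0.   ]
top lifter 0.72 239 279 [0.491 0.321 0.004]
top lifter_grip 0.94 228 306 [0.421 0.332 0.119]
```

View pics/b_wrist.png

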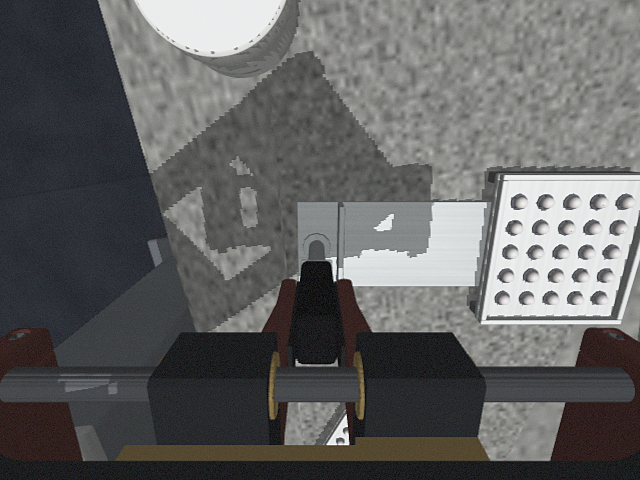

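The blade tip has gone under the tray at (490,245) and the tray hasn't moved. About 104 mm remains.

Request:
send_rows([
  [0,0.015,0],
  [0,0.015,0],
  [0,0.015,0],
  [0,0.015,0],
  [0,0.015,0],
  [0,0.015,0],
  [0,0.008,0],
  [0,0.006,0],
  [0,0,0],
  [0,0,0],
], grip=[0.9,0.9,0.9,0.9,0.9,0.9,0.9,0.9,0.9,0.9], yaw=[0,0,0,0,0,0,0,0,0,0])

```text
time: 12.4
tcp_pos: [0.5194, 0.316, 0.1106]
tcp_rot: [[0.153, 0.988, -0.001], [0.988, -0.153, -0.0], [-0.0, -0.001, -1.0]]
force: [-0.4, -0.2, -1.6]
width: 0.018
grasp_force: 55.0
```

```bash
python3 look.py .004 c
```

```text
12.4 [0.5194 0.316  0.1106] yang -0.1537 0.0180102827122452 [-0.43 -0.22 -1.63] [-0.03 -0.01 -0.01]
('wrist', 'capsule_tray', 0.96) c 0.6 0.303 wh 0.12 0.113 mod90 -0.154
('wrist', 'capsule_tray', 0.91) c 0.479 0.154 wh 0.036 0.026 mod90 -0.182
('wrist', 'capsule_tray', 0.22) c 0.519 0.285 wh 0.138 0.042 mod90 -0.189
('wrist', 'lifter', 0.64) c 0.518 0.277 wh 0.147 0.044 mod90 -0.181
('wrist', 'lifter', 0.56) c 0.379 0.483 wh 0.046 0.101 mod90 -0.155
wrist capsule_tray 0.78 415 242 [0.598 0.303 0.   ]
wrist capsule_tray 0.56 88 12 [0.394 0.498 0.   ]
wrist lifter 0.23 91 12 [0.397 0.496 0.004]
wrist lifter_grip 0.57 316 316 [0.519 0.316 0.119]
('top', 'capsule_tray', 0.9) c 0.528 -0.014 wh 0.117 0.112 mod90 0.293
('top', 'capsule_tray', 0.74) c 0.6 0.304 wh 0.119 0.11 mod90 -0.152
('top', 'capsule_tray', 0.73) c 0.433 0.129 wh 0.084 0.079 mod90 -0.621
('top', 'lifter', 0.54) c 0.583 0.297 wh 0.033 0.162 mod90 -0.015
top capsule_tray 0.82 311 299 [0.429 0.124 0.   ]
top capsule_tray 0.8 362 261 [ 0.531 -0.018  0.   ]
top capsule_tray 0.77 246 237 [0.606 0.3   0.   ]
top lifter_grip 0.73 234 267 [0.516 0.315 0.119]
```

Request:
send_rows([
  [0,0,-0.005],
  [0,0,-0.005],
  [0,0,-0.01],
  [0,0,-0.015],
  [0,0,-0.02],
  [0,0,-0.02],
  [0,0,-0.02],
  [0,0,-0.02],
  [0,0,-0.02],
  [0,0,-0.015],
  [0,0,-0.005],
  [0,0,0],
], grip=[0.9,0.9,0.9,0.9,0.9,0.9,0.9,0.9,0.9,0.9,0.9,0.9], yaw=[0,0,0,0,0,0,0,0,0,0,0,0])

```text
time: 14.5
tcp_pos: [0.52, 0.3159, 0.2658]
tcp_rot: [[0.153, 0.988, 0.0], [0.988, -0.153, 0.0], [0.0, 0.0, -1.0]]
force: [0.0, -0.7, -3.9]
width: 0.0178
grasp_force: 55.0
```

```bash
sed 's/capsule_tray.,.022/capsule_tray",.17/;s/capsule_tray.,0)/capsule_tray",.17)/' look.py | sed "s/('capsule_tray\"/('capsule_tray'/g" > look2.py; python3 look2.py .16 d
```

```text
14.5 [0.52   0.3159 0.2658] yang -0.154 0.017761349699370925 [ 0.03 -0.73 -3.93] [-0.04  0.08 -0.02]
('wrist', 'capsule_tray', 0.96) c 0.503 0.148 wh 0.05 0.038 mod90 -0.048
('wrist', 'capsule_tray', 0.73) c 0.601 0.302 wh 0.12 0.113 mod90 -0.155
('wrist', 'capsule_tray', 0.72) c 0.473 0.239 wh 0.016 0.057 mod90 0.319
('wrist', 'lifter', 0.77) c 0.577 0.267 wh 0.146 0.163 mod90 -0.18
wrist capsule_tray 0.91 355 416 [0.529 0.152 0.17 ]
wrist capsule_tray 0.78 410 241 [0.591 0.31  0.17 ]
wrist lifter_grip 0.52 176 57 [0.485 0.432 0.275]
('top', 'capsule_tray', 0.84) c 0.6 0.304 wh 0.12 0.111 mod90 -0.162
('top', 'capsule_tray', 0.7) c 0.518 -0.002 wh 0.108 0.099 mod90 0.288
('top', 'capsule_tray', 0.59) c 0.433 0.125 wh 0.073 0.069 mod90 -0.599
('top', 'lifter', 0.74) c 0.583 0.3 wh 0.042 0.163 mod90 -0.051
top capsule_tray 0.72 237 230 [0.604 0.297 0.17 ]
top capsule_tray 0.72 361 263 [ 0.515 -0.001  0.17 ]
top capsule_tray 0.66 310 297 [0.437 0.124 0.17 ]
top lifter_grip 0.89 224 260 [0.524 0.311 0.275]
```

View pics/d_wrist.png

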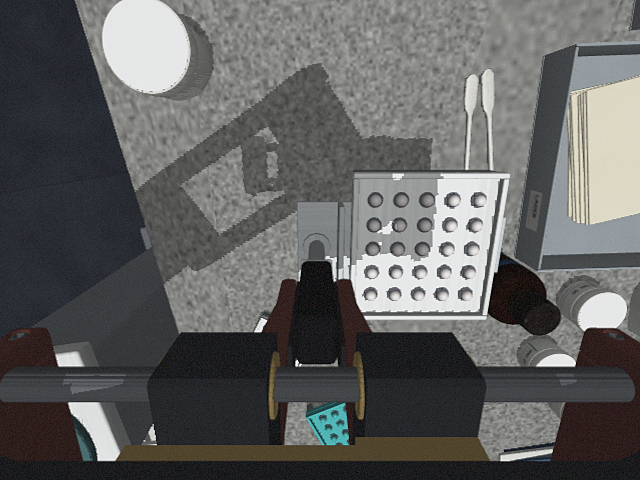

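The tray sits level on the blade at (430,245), with its -x end close to the stop. I'll carry it to the pan. It needs no turn, since the pan's yaw of -0.158 nearly matches.

Request:
send_rows([
  [-0.005,0,0],
  [-0.01,0,0],
  [-0.015,0,0],
  [-0.02,0.0011,0],
  [-0.02,0.0011,0],
  [-0.02,0.0011,0],
  [-0.02,0.0011,0],
  [-0.02,0.0011,0],
  [-0.02,0.0011,0],
  [-0.02,0.0011,0],
  [-0.02,0.0011,0],
  [-0.02,0.0011,0],
  [-0.02,0.0011,0],
  [-0.02,0.0011,0],
  [-0.02,0.0011,0],
  [-0.02,0.0011,0],
  [-0.02,0.0011,0],
  [-0.02,0.0011,0],
  [-0.02,0.0011,0],
  [-0.02,0.0011,0],
], grip=[0.9,0.9,0.9,0.9,0.9,0.9,0.9,0.9,0.9,0.9,0.9,0.9,0.9,0.9,0.9,0.9,0.9,0.9,0.9,0.9], yaw=[0,0,0,0,0,0,0,0,0,0,0,0,0,0,0,0,0,0,0,0])

```text
time: 17.6
tcp_pos: [0.4814, -0.0538, 0.2657]
tcp_rot: [[0.153, 0.988, 0.0], [0.988, -0.153, -0.0], [0.0, 0.0, -1.0]]
force: [0.4, -0.9, -4.3]
width: 0.0178
grasp_force: 55.0
```

Request:
send_rows([
  [-0.02,0.0011,0],
  [-0.02,0.0011,0],
  [-0.02,0.0011,0],
  [-0.02,0.0011,0],
  [-0.02,0.0011,0],
  [-0.02,0.0011,0],
  [-0.02,0.0011,0],
  [-0.02,0.0011,0],
  [-0.02,0.0011,0],
  [-0.015,0.0011,0],
  [-0.012,0,0],
  [-0.008,0,0],
  [-0.005,0,0],
  [0,0,0],
  [0,0,0],
], grip=[0.9,0.9,0.9,0.9,0.9,0.9,0.9,0.9,0.9,0.9,0.9,0.9,0.9,0.9,0.9], yaw=[0,0,0,0,0,0,0,0,0,0,0,0,0,0,0])

```text
time: 19.48
tcp_pos: [0.4589, -0.2712, 0.2656]
tcp_rot: [[0.153, 0.988, -0.0], [0.988, -0.153, 0.0], [0.0, -0.0, -1.0]]
force: [0.3, 0.4, -4.0]
width: 0.0176
grasp_force: 55.0
```

```bash
python3 look2.py .16 e
```

```text
19.475 [ 0.4589 -0.2712  0.2656] yang -0.1537 0.017565502613656015 [ 0.33  0.42 -3.98] [ 0.04  0.07 -0.03]
('wrist', 'capsule_tray', 0.98) c 0.495 -0.12 wh 0.016 0.04 mod90 -0.155
('wrist', 'capsule_tray', 0.61) c 0.54 -0.285 wh 0.121 0.113 mod90 -0.156
('wrist', 'lifter', 0.63) c 0.516 -0.32 wh 0.146 0.163 mod90 -0.18
wrist capsule_tray 0.64 413 241 [ 0.532 -0.278  0.17 ]
wrist lifter_grip 0.63 312 315 [ 0.457 -0.269  0.275]
('top', 'capsule_tray', 0.93) c 0.52 -0.001 wh 0.11 0.1 mod90 0.288
('top', 'capsule_tray', 0.92) c 0.538 -0.281 wh 0.127 0.114 mod90 -0.179
('top', 'capsule_tray', 0.63) c 0.431 0.126 wh 0.071 0.069 mod90 -0.616
('top', 'lifter', 0.57) c 0.521 -0.285 wh 0.081 0.162 mod90 -0.195
top capsule_tray 0.87 362 261 [ 0.518 -0.004  0.17 ]
top capsule_tray 0.72 309 299 [0.432 0.127 0.17 ]
top lifter 0.24 174 319 [0.392 0.455 0.16 ]
```

View pics/e_wrist.png

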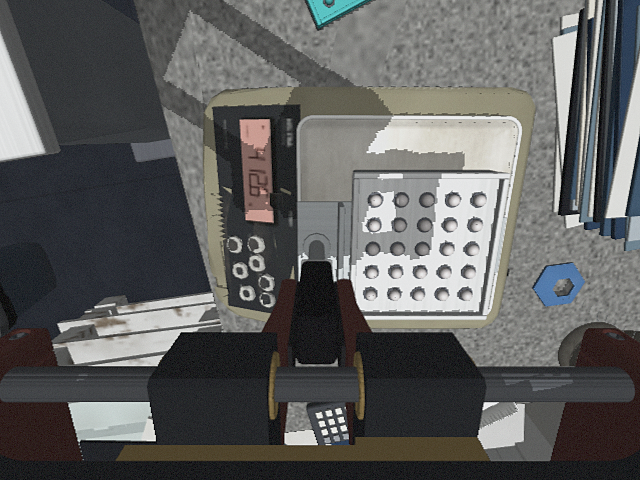

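The tray is over the pan's centre: tray at (0.540,-0.285), pan at (0.539,-0.285). In the picture they look offset because the pan is lower. I'll lower it.

Request:
send_rows([
  [0,0,0.01],
  [0,0,0.015],
  [0,0,0.012],
  [0,0,0.006],
  [0,0,0.004],
  [0,0,0.003],
  [0,0,0.003],
  [0,0,0.002],
  [0,0,0.002],
  [0,0,0],
  [0,0,0],
  [0,0,0],
], grip=[0.9,0.9,0.9,0.9,0.9,0.9,0.9,0.9,0.9,0.9,0.9,0.9], yaw=[0,0,0,0,0,0,0,0,0,0,0,0])

```text
time: 21.58
tcp_pos: [0.459, -0.2717, 0.2088]
tcp_rot: [[0.153, 0.988, 0.0], [0.988, -0.153, -0.0], [-0.0, 0.0, -1.0]]
force: [0.4, -0.4, -2.6]
width: 0.0178
grasp_force: 55.0
```

Request:
send_rows([
  [0,-0.005,0],
  [0,-0.01,0],
  [0,-0.013,0],
  [0,-0.013,0],
  [0,-0.013,0],
  [0,-0.013,0],
  [0,-0.013,0],
  [0,-0.013,0],
  [0,-0.013,0],
  [0,-0.013,0],
  [0,-0.013,0],
  [0,-0.013,0],
  [0,0,0],
], grip=[0.9,0.9,0.9,0.9,0.9,0.9,0.9,0.9,0.9,0.9,0.9,0.9,0.9], yaw=[0,0,0,0,0,0,0,0,0,0,0,0,0])

```text
time: 23.2
tcp_pos: [0.3146, -0.249, 0.2086]
tcp_rot: [[0.154, 0.988, -0.0], [0.988, -0.154, 0.001], [0.0, -0.0, -1.0]]
force: [0.7, -0.3, -2.0]
width: 0.0178
grasp_force: 55.0
```

```bash
sed -i 's/\.17/.11/g' look2.py; python3 look2.py .102 f
```

```text
23.2 [ 0.3146 -0.249   0.2086] yang -0.1549 0.017829509341062467 [ 0.67 -0.33 -1.96] [-0.05 -0.04 -0.01]
('wrist', 'capsule_tray', 0.77) c 0.528 -0.286 wh 0.123 0.101 mod90 -0.154
('wrist', 'capsule_tray', 0.66) c 0.445 -0.107 wh 0.006 0.016 mod90 -0.156
('wrist', 'lifter', 0.84) c 0.372 -0.297 wh 0.148 0.167 mod90 -0.151
wrist capsule_tray 0.65 596 243 [ 0.528 -0.28   0.11 ]
wrist lifter 0.7 417 245 [ 0.394 -0.263  0.102]
wrist lifter_grip 0.73 314 315 [ 0.313 -0.248  0.217]
('top', 'capsule_tray', 0.97) c 0.539 -0.283 wh 0.121 0.112 mod90 -0.157
('top', 'capsule_tray', 0.71) c 0.434 0.124 wh 0.079 0.077 mod90 -0.617
('top', 'capsule_tray', 0.56) c 0.523 -0.007 wh 0.11 0.105 mod90 0.288
('top', 'lifter', 0.62) c 0.38 -0.257 wh 0.074 0.163 mod90 -0.196
top capsule_tray 0.92 470 250 [ 0.543 -0.286  0.11 ]
top capsule_tray 0.8 306 297 [0.436 0.134 0.11 ]
top capsule_tray 0.65 360 262 [ 0.52  -0.004  0.11 ]
top lifter 0.64 462 311 [ 0.389 -0.259  0.102]
top lifter_grip 0.88 473 343 [ 0.322 -0.247  0.217]
top lifter_grip 0.38 471 252 [ 0.53  -0.254  0.217]
```

View pics/f_wrist.png

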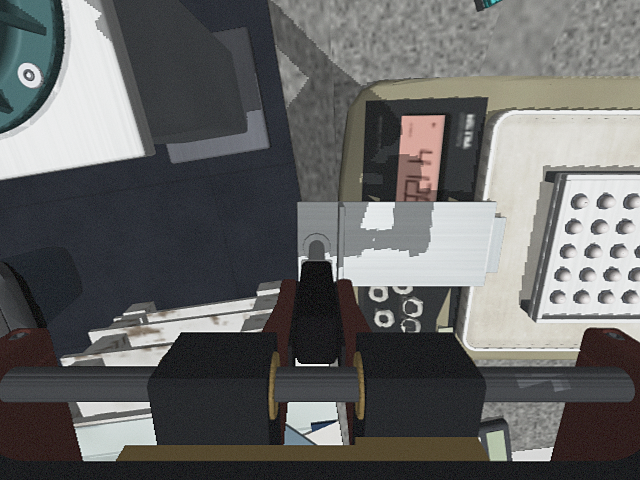

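The blade is fully out at (300-505, 245). The tray stands on the pan at (0.539,-0.284). I'll rise and return the lifter to its original spot.

Request:
send_rows([
  [0,0,-0.02],
  [0,0,-0.025],
  [0,0,-0.015],
  [0.03,0.0117,0],
  [0.03,0.0117,0],
  [0.03,0.0117,0],
  [0.03,0.0117,0],
  [0.03,0.0117,0],
  [0.03,0.0117,0],
  [0.03,0.0117,0],
  [0.03,0.0117,0],
  [0.03,0.0117,0],
  [0.03,0.0117,0],
  [0.03,0.0117,0],
  [0.03,0.0117,0],
  [0.03,0.0117,0],
  [0.03,0.0117,0],
  [0,0,0],
  [0,0,0],
  [0,0,0],
], grip=[0.9,0.9,0.9,0.9,0.9,0.9,0.9,0.9,0.9,0.9,0.9,0.9,0.9,0.9,0.9,0.9,0.9,0.9,0.9,0.9], yaw=[0,0,0,0,0,0,0,0,0,0,0,0,0,0,0,0,0,-0.06,-0.065,0])

```text
time: 26.3
tcp_pos: [0.5418, 0.1407, 0.2684]
tcp_rot: [[0.029, 1.0, -0.001], [1.0, -0.029, 0.0], [0.0, -0.001, -1.0]]
force: [-0.2, 0.1, -2.1]
width: 0.0178
grasp_force: 55.0
```

Lower by 161.5 mm, slowing at the end.

Request:
send_rows([
  [0,0,0.02],
  [0,0,0.03],
  [0,0,0.03],
  [0,0,0.03],
  [0,0,0.025],
  [0,0,0.015],
  [0,0,0.005],
  [0,0,0.004],
  [0,0,0.002],
  [0,0,0.001],
  [0,0,0],
], grip=[0.9,0.9,0.9,0.9,0.9,0.9,0.9,0.9,0.9,0.9,0.9], yaw=[0,0,0,0,0,0,0,0,0,0,0])

```text
time: 27.68
tcp_pos: [0.5421, 0.1406, 0.107]
tcp_rot: [[0.029, 1.0, 0.001], [1.0, -0.029, 0.0], [0.0, 0.001, -1.0]]
force: [-0.8, 0.9, -1.6]
width: 0.0179
grasp_force: 55.0
```

Request:
send_rows([
  [0,0,0.0006],
  [0,0,0],
  [0,0,0],
  [0,0,0],
  [0,0,0],
  [0,0,0],
  [0,0,0],
  [0,0,0],
  [0,0,-0.03],
  [0,0,-0.03],
  [0,0,-0.04],
  [0,0,-0.03],
  [0,0,0],
], grip=[0.9,0.9,0.7,0.5,0.3,0,0,0,0,0,0,0,0], yaw=[0,0,0,0,0,0,0,0,0,0,0,0,0], newtons=20)

```text
time: 29.3
tcp_pos: [0.5436, 0.1408, 0.2385]
tcp_rot: [[0.029, 1.0, 0.005], [1.0, -0.029, 0.001], [0.001, 0.005, -1.0]]
force: [-0.0, -0.3, 0.2]
width: 0.0876
grasp_force: 0.0
```

```bash
python3 look.py 0 g
python3 - <<'E'
import cv2
a=cv2.imread('pics/g_wrist.png');b=cv2.imread('pics/g_top.png')
cv2.imwrite('pics/g.png',cv2.resize(cv2.vconcat([a[100:300],b[150:350]]),(800,500)))
E
```

```text
29.3 [0.5436 0.1408 0.2385] yang -0.029 0.08759450696991869 [-0.02 -0.28  0.25] [-0.07 -0.13  0.02]
('wrist', 'capsule_tray', 0.87) c 0.528 -0.014 wh 0.12 0.121 mod90 0.286
('wrist', 'capsule_tray', 0.73) c 0.436 0.129 wh 0.088 0.079 mod90 -0.619
('wrist', 'lifter', 0.73) c 0.608 0.126 wh 0.095 0.161 mod90 -0.031
wrist capsule_tray 0.96 309 329 [ 0.531 -0.017  0.   ]
wrist capsule_tray 0.87 223 226 [0.434 0.125 0.   ]
wrist lifter 0.57 382 210 [0.622 0.137 0.   ]
wrist lifter_grip 0.9 309 238 [0.538 0.14  0.115]
('top', 'capsule_tray', 0.89) c 0.547 -0.309 wh 0.132 0.12 mod90 -0.142
('top', 'capsule_tray', 0.82) c 0.433 0.129 wh 0.083 0.08 mod90 -0.621
('top', 'capsule_tray', 0.62) c 0.53 -0.013 wh 0.115 0.11 mod90 0.288
top capsule_tray 0.94 310 298 [0.433 0.128 0.   ]
top capsule_tray 0.61 467 253 [ 0.545 -0.308  0.   ]
top lifter_grip 0.41 303 253 [0.548 0.141 0.115]
```

View pics/g.png

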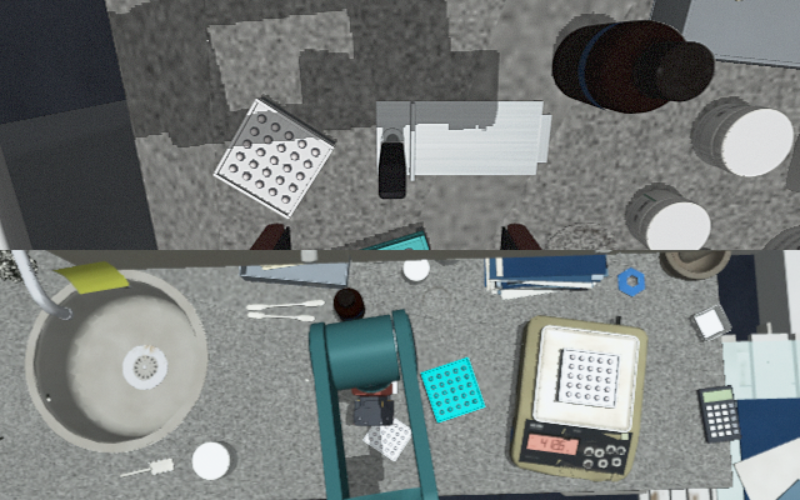

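The tray stands centred on the pan at (588,377). The lifter lies flat and free at (460,138), and the bottle and jar haven't moved.

```bash
python3 -c "
from plant import job;print(job.finish_job())"
```

```text
the job is handed in; nothing more can be done
None
```

The tray stands on the middle of the balance's pan, the lifter lies flat and released on the worktop, the bottle and jar are where they stood, and the job is handed in (about 29 s of the 72 s used; no verdict was returned).

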